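# Lock the tape roll into its dispenser with the long spindle

## Task

The roll of masking tape already lies between the base and the top arm of the green tape dispenser. Take the red-knobbed spindle out of the wooden stand and lower it gently, upright, through the bore in the top arm, the roll and the bore in the base, until its collar rests flat on the top arm, then let go. Leave the blue-knobbed spindle, which is too short, in the stand.

Things in the scene. Friction and masses are not known exactly. Their poses are not given: they have to be found in the camera images.
- red_spindle_knob (a point): Centre of the red knob of the long spindle: round, upright, 30 mm across, 46 mm tall; grip here. Under it a steel collar, 50 mm across, 6 mm thick, underside 29 mm below this point, then a shaft 16 mm across, 68 mm long, last 10 mm tapered to an 8 mm nose (97 mm below this point). z up along the shaft. 100 to 210 g. Stands loose in one hole of the wooden stand, collar on its top.
- blue_spindle_knob (a point): Centre of the blue knob of the short spindle: same knob and collar, but a shaft of only 34 mm; not to be moved. It stands in the other hole of the stand, its top 128 mm above the bench. The stand is a fixed wooden block 70 x 200 mm, 76 mm high, with two 20 mm holes 120 mm apart along its length; which spindle is in which hole varies.
- bore_top (a point): Centre of the bore in the top arm of the green dispenser, at the arm's top face, 74 mm above the bench. Dispenser fixed, C-shaped: base 22 mm thick, 40 mm gap, arm 12 mm thick and 70 mm wide. Arm and base each have a 30 mm bore, both on the vertical axis through this point. z up; x points to the post, 64 to 84 mm off. Only two 4 mm screw heads over the post stand above the arm.
- tape_roll: Roll of masking tape lying flat and loose on the dispenser's base, under the top arm: 105 mm outside, 54 mm inside diameter, 25 mm thick. Origin at the centre of its underside. It starts within 6 mm of the bore axis, so the spindle passes freely through its hole.

How it is judged:
By the outcome, as a careful person would: the job done as asked, in the order asked, and still so for the second after the job is handed in, with the robot touching nothing.
It also fails if it takes over 48 s, if anything falls off the work surface, if the arm or the gripper's body presses on something with over 40 N, if the wrist force passes 120 N, or if a joint passes its speed limit or range.

## Robot

A 6-joint arm with a two-finger parallel gripper is mounted at the origin on a cart in front of the work surface, level with it; the furniture and walls round the work are solid. World frame = base frame: x ahead of the robot, y to its left, z up, the work surface at z = 0. Lengths are in m, angles in rad, forces in N, time in s.
With the tool pointing down it reaches from about 0.25 to 0.725 m from the base axis. Payload 4 kg.
Tool frame: the origin (TCP) lies at the very end of the fingers, on their centre line; the grasp point (between the pads) lies 19 mm behind it; x points along the fingers, z is the direction in which the jaws open and shut, and the axes are right-handed (so a half turn about x gives the same grasp; the last joint's range is limited). The gripper opens to 85 mm and grips with 20 to 120 N. Pads are 22 mm wide; open, the fingers measure 114 mm over their backs; the gripper's body (76 mm by 85 mm) begins 54 mm behind the grasp point. The pads swing forward as they close: fully open they stand 13 mm farther back than shut.
Start: joints at [-1.284, 0.241, 0.005, 1.335, 0, 1.571], TCP at [0.141, -0.48, 0.197] pointing down, gripper open.
Joint ranges: [-2.72, 2.72], [-1.05, 1.87], [-1.09, 1.28], [-1.99, 2.15], [-1.42, 1.44], [-3.14, 3.14]. Speed limits (rad/s): [2.79, 2.79, 3.14, 3.14, 3.14, 3.14].

## Interface

Orientations are given as a unit quaternion [x, y, z, w].
In Python, from workcell import bot gives the robot as it stands.
- The arm moves only by the tool apply_moves, never from a script. Its argument "targets" is one flat list of numbers, 7 for each row, row after row: the shift along the tool's x, y, z in units of 25 cm (1.0 is 25 cm), then the turn, a rotation vector about the tool's x, y, z in units of 0.5 rad (1.0 is 0.5 rad), then the opening, from 0 (shut) to 1 (fully open). In form: [tx, ty, tz, wx, wy, wz, claw, tx, ty, tz, wx, wy, wz, claw, ...]. A call has 1 to 12 rows; each row is the pose to reach, as a shift and turn from the pose commanded when the call began, along the tool's axes at that moment; what a row does not reach only later rows make up. A row lasts 1/12 s, in which the tool goes at most 41.7 mm and 7.16 degrees, less where a joint would pass 70% of its speed; a pose out of reach is approached as far as the arm can. A call with a number of a shift or a turn outside -1 to 1 is refused whole. A call with a gripper value outside its range is refused whole. The fingers move at their own pace and stop on an object; the grip force is fixed at half the most. Time passes only in rows, so rows that repeat a pose let the fingers close. It gives the time, the measured TCP pose, the force and the opening at its end, in the units of the state.
- bot.get_obs(): the state, without advancing time (a new reading comes with each control period).
- bot.camera(name): name is "side" or "top" or "wrist"; returns (picture, depth): 420x560x3 uint8, red, green, blue; 420x560 float32, m along the optical axis (not along the pixel's ray), 0 where there is no reading.
- bot.camera_params(name): a dict with "fx", "fy", "cx", "cy" (pixels), "T" (4x4, takes a point from camera to world coordinates); the wrist camera has in their place "tool_from_camera" (4x4, takes a point from camera to tool coordinates, whose origin is the TCP and whose axes are the tool frame's). Camera axes: x right, y up, looking along -z (the intrinsics and any distortion apply to the point x, -y, -z); pixel columns grow to the right and rows downward; lengths in m; the calibration is good to about 2 mm. A picture is of the moment at which its call begins: read the wrist's pose just before it. camera_params takes no time and is no camera call.
- bot.job_done(): hands the job in, once; it reports no verdict.
The state is a dict: "clock": time; "joint_pos": joint angles; "joint_vel": joint speeds; "tau": joint torques, N m; "eef_pos": TCP position; "tool_rot": TCP orientation; "ft_force": force on the tool from outside, world axes, zero at the start; "ft_torque": the same for the moment, N m; "grip_width": finger opening in m.
Only numpy, scipy, OpenCV 4.12 (cv2) and the standard library are available. Lean on these libraries where they do the work, as an engineer would, in place of code of your own. Each camera call takes 0.05 s, during which the arm holds its last target.

## Working session

There is one attempt and no reset: what is moved stays moved. The work goes in short steps, Python scripts to look and compute and a tool call to move; the robot and the scene stay as the last step left them, time stands still between calls to the robot, and variables do not carry over. Pictures are saved under pics/ and viewed, and the job is handed in when it is done.

Besides the shell and the picture viewer there is one more tool, called after "Call:" by a JSON object that holds its "op" and its "data", one argument or row to a line. apply_moves: Moves the arm, as the interface text tells. Its arguments: {"type":"object","properties":{"targets":{"type":"array"}},"required":["targets"]}

```bash
mkdir -p pics; ls; cat > h.py <<'E'
import numpy as np, cv2
from workcell import bot
def save(n,p): cv2.imwrite(f'pics/{n}.png',p[:,:,::-1])
E
python3 - <<'E'
from h import *
o=bot.get_obs(); print({k:np.round(v,3) for k,v in o.items()})
for n in('side','top','wrist'):
    p,d=bot.camera(n); save(n+'0',p); np.savez(n+'0.npz',p=p,d=d)
    c=bot.camera_params(n); print(n,{k:np.round(v,4).tolist() for k,v in c.items()})
E
```

```text
pics
{'clock': np.float64(0.0), 'joint_pos': array([-1.284,  0.241,  0.004,  1.335,  0.   ,  1.571]), 'joint_vel': array([ 0.001,  0.001,  0.   , -0.002,  0.   , -0.   ]), 'tau': array([ 0.0000e+00, -3.7232e+01,  2.5241e+01,  1.7000e-02,  0.0000e+00,
        0.0000e+00]), 'eef_pos': array([ 0.141, -0.479,  0.196]), 'tool_rot': array([ 0.424,  0.567, -0.423,  0.566]), 'ft_force': array([ 0.315, -0.004,  0.418]), 'ft_torque': array([0.024, 0.044, 0.024]), 'grip_width': np.float64(0.086)}
side {'fx': 458.621, 'fy': 458.621, 'cx': 282.1999, 'cy': 212.7161, 'T': [[-0.9372, 0.1269, -0.325, 0.2136], [-0.3487, -0.3719, 0.8603, 0.7535], [-0.0117, 0.9195, 0.3928, 0.4458], [0.0, 0.0, 0.0, 1.0]]}
top {'fx': 383.1266, 'fy': 383.1266, 'cx': 273.2832, 'cy': 219.8886, 'T': [[0.0286, 0.9988, -0.0406, 0.4799], [-0.9994, 0.0293, 0.0175, -0.0191], [0.0186, 0.0401, 0.999, 0.9692], [0.0, 0.0, 0.0, 1.0]]}
wrist {'fx': 347.3528, 'fy': 347.3528, 'cx': 281.5889, 'cy': 209.179, 'tool_from_camera': [[0.0004, 0.2933, -0.956, -0.1784], [-0.0007, 0.956, 0.2933, 0.0737], [1.0, 0.0006, 0.0006, -0.0002], [0.0, 0.0, 0.0, 1.0]]}
```

View pics/top0.png

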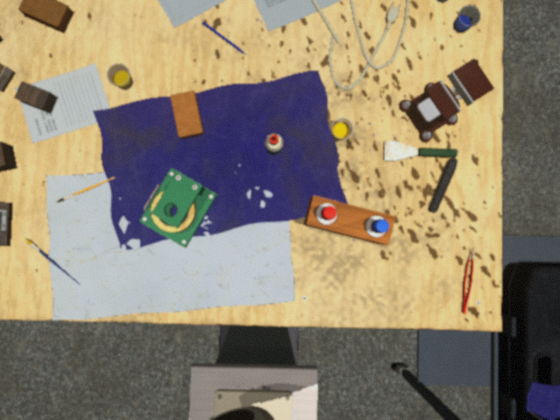

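View pics/side0.png

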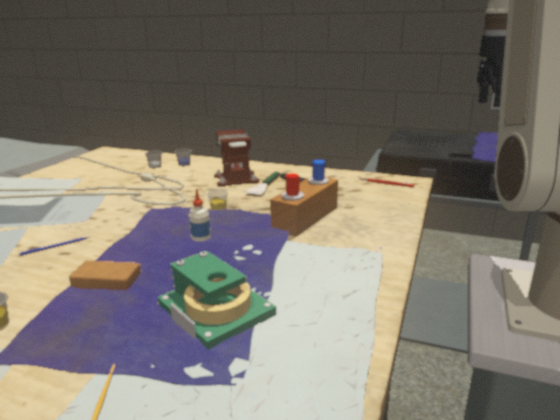

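View pics/wrist0.png

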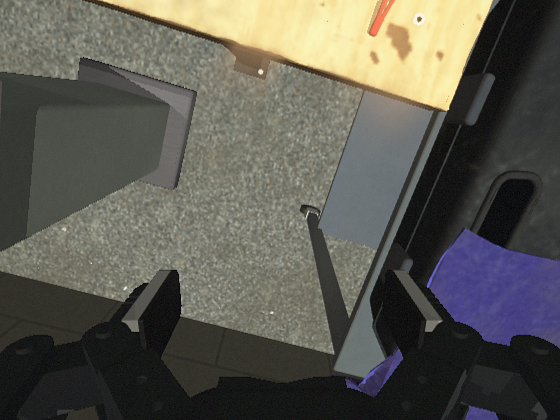

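The top view shows the red knob near (328,212), the blue knob at (378,226), and the bore at about (171,210). In the side view the red knob is at (293,185) and the bore at (217,276).

```bash
cat >> h.py <<'E'
def ray(cp,u,v,T=None):
    T=cp['T'] if T is None else T
    T=np.array(T)
    d=np.array([(u-cp['cx'])/cp['fx'],-(v-cp['cy'])/cp['fy'],-1.])
    return T[:3,3],T[:3,:3]@d
def onz(cp,u,v,z,T=None):
    o,d=ray(cp,u,v,T); return o+d*(z-o[2])/d[2]
def cloud(cp,dep,T=None):
    T=np.array(cp['T'] if T is None else T)
    v,u=np.mgrid[:dep.shape[0],:dep.shape[1]]
    P=np.stack([(u-cp['cx'])/cp['fx']*dep,-(v-cp['cy'])/cp['fy']*dep,-dep],-1)
    return P@T[:3,:3].T+T[:3,3]
E
python3 - <<'E'
from h import *
for n in('top','side'):
    f=np.load(n+'0.npz');p,d=f['p'],f['d'];cp=bot.camera_params(n)
    C=cloud(cp,d); h=cv2.cvtColor(p,cv2.COLOR_RGB2HSV)
    red=((h[...,0]<6)|(h[...,0]>174))&(h[...,1]>170)&(h[...,2]>90)
    nn,l,s,c=cv2.connectedComponentsWithStats(red.astype(np.uint8))
    for i in range(1,nn):
        if s[i,4]>25: print(n,'red',s[i],c[i].round(1),np.median(C[l==i],0).round(4),onz(cp,*c[i],.128 if n=='top' else .11).round(4), 'maxz',C[l==i][:,2].max())
    gr=(h[...,0]>65)&(h[...,0]<90)&(h[...,1]>100)
    g=C[gr]; print('green z hist',np.histogram(g[:,2],np.arange(0,.1,.008)))
    arm=gr&(C[...,2]>.066)&(C[...,2]<.085); ys,xs=np.nonzero(arm);print(xs.min(),xs.max(),ys.min(),ys.max(),np.median(C[arm],0))
f=np.load('top0.npz');save('topc',cv2.resize(f['p'][150:260,120:420],None,fx=2.6,fy=2.6,interpolation=cv2.INTER_CUBIC))
save('topb',cv2.resize(f['p'][165:250,135:220],None,fx=7,fy=7,interpolation=cv2.INTER_CUBIC))
f=np.load('side0.npz');save('sideb',cv2.resize(f['p'][250:340,155:280],None,fx=6,fy=6,interpolation=cv2.INTER_CUBIC))
E
```

```text
top red [270 135   8   9  50] [273.5 139.2] [ 0.7002 -0.0301  0.0942] [ 0.6929 -0.0292  0.128 ] maxz 0.12025040088550165
top red [322 207  15  12 130] [328.7 212.5] [ 0.5348 -0.156   0.1268] [ 0.534  -0.1554  0.128 ] maxz 0.9692390920291045
top red [463 293   5  20  57] [464.4 302.4] [ 0.3262 -0.522   0.0051] [ 0.3448 -0.4592  0.128 ] maxz 0.010309896141133756
green z hist (array([  13,   19,  878,   90,   25,   23,   16,   21,  195, 1027,    0,
          0]), array([0.   , 0.008, 0.016, 0.024, 0.032, 0.04 , 0.048, 0.056, 0.064,
       0.072, 0.08 , 0.088, 0.096]))
153 201 171 226 [0.56064605 0.19007362 0.07376852]
side red [286 174  13  20 207] [292.  183.3] [ 0.5292 -0.146   0.1093] [ 0.5283 -0.1427  0.11  ] maxz 0.44584358156667064
green z hist (array([  0,   5,  45,   1,   2,   1,   0,   3, 153, 115,   0,   0]), array([0.   , 0.008, 0.016, 0.024, 0.032, 0.04 , 0.048, 0.056, 0.064,
       0.072, 0.08 , 0.088, 0.096]))
173 236 257 292 [0.56100584 0.20409475 0.0718891 ]
```

View pics/topb.png

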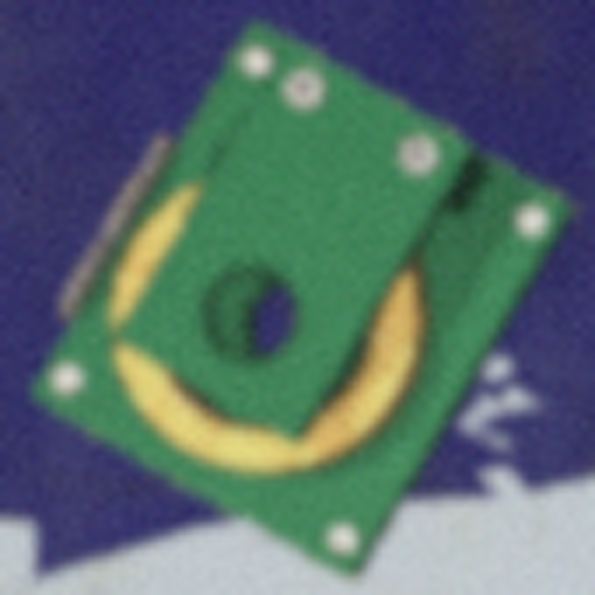

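View pics/sideb.png

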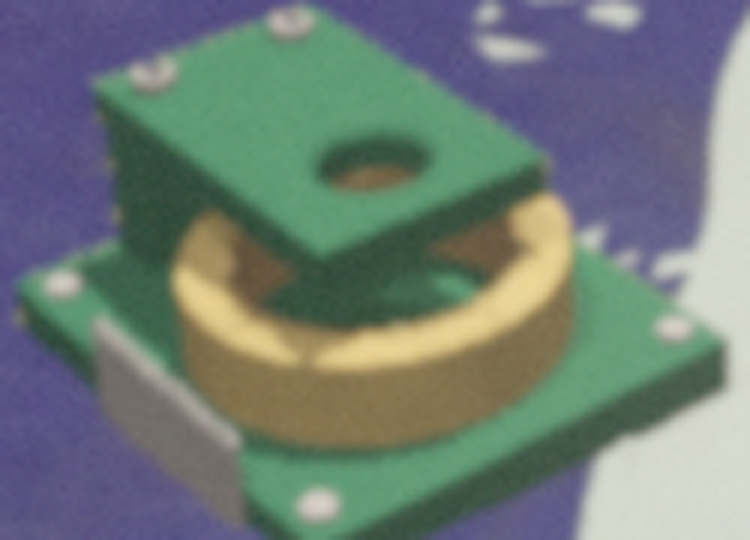

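```bash
cat >> h.py <<'E'
from scipy.spatial.transform import Rotation as R
def plan(target,zdir=None):
    "print shift (units) in tool axes to target TCP, and turn about tool for jaw dir zdir, tool x down"
    o=bot.get_obs(); M=R.from_quat(o['tool_rot']).as_matrix()
    print('clock',round(o['clock'],2),'tcp',o['eef_pos'].round(4),'rot cols x,y,z',M.T.round(4).tolist(),'w',round(o['grip_width'],4),'F',o['ft_force'].round(1))
    print('shift units',(M.T@(np.array(target)-o['eef_pos'])/.25).round(4))
    if zdir is not None:
        z=np.array([zdir[0],zdir[1],0.]);z/=np.linalg.norm(z)
        if z@M[:,2]<0:z=-z
        x=np.array([0,0,-1.]);N=np.stack([x,np.cross(z,x),z],1)
        print('turn units',(R.from_matrix(M.T@N).as_rotvec()/.5).round(4))
E
python3 - <<'E'
from h import *
t=bot.camera_params('top');s=bot.camera_params('side')
b=onz(t,170.3,209.1,.074);b2=onz(s,216.7,276.4,.074);print('bore',b,b2)
r=onz(t,328.5,212.5,.128);print('red',r,'blue',onz(t,378,226,.128))
d=onz(t,378,226,.128)-r
plan([r[0],r[1],.20],[-d[1],d[0]])
print(bot.get_obs()['joint_pos'])
E
```

```text
bore [0.53434643 0.20587376 0.074     ] [0.52984199 0.20968237 0.074     ]
red [ 0.5339099  -0.15506435  0.128     ] blue [ 0.50731697 -0.26529106  0.128     ]
clock 0.15 tcp [ 0.1413 -0.4791  0.1959] rot cols x,y,z [[-0.0005, 0.0015, -1.0], [0.9592, 0.2828, -0.0], [0.2828, -0.9592, -0.0016]] w 0.0857 F [ 0.9  0.5 -0.3]
shift units [-0.0151  1.873  -0.799 ]
turn units [-2.0946e+00 -2.9000e-03 -1.6000e-03]
[-1.28401341e+00  2.41262081e-01  4.08739485e-03  1.33520301e+00
 -1.13555400e-05  1.57082445e+00]
```

Call:
{"op": "apply_moves", "data": {
  "targets": [-0.08,0.15,-0.06,-0.15,0,0,1,-0.15,0.3,-0.13,-0.3,0,0,1,-0.2,0.45,-0.2,-0.5,0,0,1,-0.2,0.6,-0.27,-0.7,0,0,1,-0.2,0.75,-0.34,-0.85,0,0,1,-0.2,0.9,-0.4,-1,0,0,1,-0.2,1,-0.43,-1,0,0,1]
}}

```text
clock: 0.73
eef_pos: [0.3523, -0.3033, 0.2468]
tool_rot: [0.269, 0.654, -0.269, 0.654]
ft_force: [0.3, -0.7, -0.2]
grip_width: 0.0857
```

```bash
python3 - <<'E'
from h import *
plan([.534,-.155,.20],[.1102,-.0266])
E
```

```text
clock 0.73 tcp [ 0.3523 -0.3033  0.2468] rot cols x,y,z [[0.0005, 0.0005, -1.0], [0.7033, 0.7109, 0.0007], [0.7109, -0.7033, 0.0]] w 0.0857 F [ 0.3 -0.7 -0.2]
shift units [0.1878 0.9327 0.0993]
turn units [-1.0864e+00  5.0000e-04 -1.4000e-03]
```

Call:
{"op": "apply_moves", "data": {
  "targets": [0,0.15,0.02,-0.2,0,0,1,0.03,0.3,0.04,-0.4,0,0,1,0.06,0.45,0.05,-0.6,0,0,1,0.1,0.6,0.07,-0.8,0,0,1,0.13,0.75,0.08,-1,0,0,1,0.16,0.85,0.09,-1,0,0,1,0.19,0.93,0.1,-1,0,0,1,0.19,0.93,0.1,-1,0,0,1,0.19,0.93,0.1,-1,0,0,1,0.19,0.93,0.1,-1,0,0,1]
}}

```text
clock: 1.57
eef_pos: [0.5321, -0.159, 0.1989]
tool_rot: [0.1, 0.7, -0.1, 0.7]
ft_force: [-0.3, -0.1, -0.4]
grip_width: 0.0854
```

```bash
cat >> h.py <<'E'
def wristT(o,c):
    W=np.eye(4);W[:3,:3]=R.from_quat(o['tool_rot']).as_matrix();W[:3,3]=o['eef_pos'];return W@np.array(c['tool_from_camera'])
E
python3 - <<'E'
from h import *
o=bot.get_obs();p,d=bot.camera('wrist');c=bot.camera_params('wrist');T=wristT(o,c)
save('w1',p);np.savez('w1.npz',p=p,d=d,T=T)
C=cloud(c,d,T);h=cv2.cvtColor(p,cv2.COLOR_RGB2HSV)
red=((h[...,0]<6)|(h[...,0]>174))&(h[...,1]>150)&(h[...,2]>60)
nn,l,s,ce=cv2.connectedComponentsWithStats(red.astype(np.uint8))
for i in range(1,nn):
    if s[i,4]>100:
        print(s[i],ce[i],np.median(C[l==i],0))
        m=(l==i)&(np.abs(C[...,2]-.128)<.006)
        ys,xs=np.nonzero(m)
        if len(xs)>20:
            (u,v),rad=cv2.minEnclosingCircle(np.stack([xs,ys],1).astype(np.float32)); print('top face',u,v,rad,onz(c,u,v,.128,T), np.median(C[m],0))
plan([.534,-.155,.20],[.1102,-.0266]); print(o['joint_pos'])
E
```

```text
[ 265  176   41   49 1518] [284.7826087  200.34255599] [ 0.53448328 -0.15497578  0.12862965]
top face 284.9444580078125 203.72222900390625 20.39813232421875 [ 0.53399737 -0.15724017  0.128     ] [ 0.53374425 -0.15748408  0.12890959]
clock 1.62 tcp [ 0.5321 -0.1594  0.1994] rot cols x,y,z [[-0.0002, -0.0003, -1.0], [0.2811, 0.9597, -0.0003], [0.9597, -0.2811, -0.0001]] w 0.0853 F [-0.5 -0.3  0.4]
shift units [-0.0025  0.0191  0.0023]
turn units [-0.0962 -0.0003  0.0007]
[-2.90076839e-01  3.51480383e-01  1.63369785e-01  1.38374993e+00
 -4.26143112e-04  1.56478788e+00]
```

View pics/w1.png

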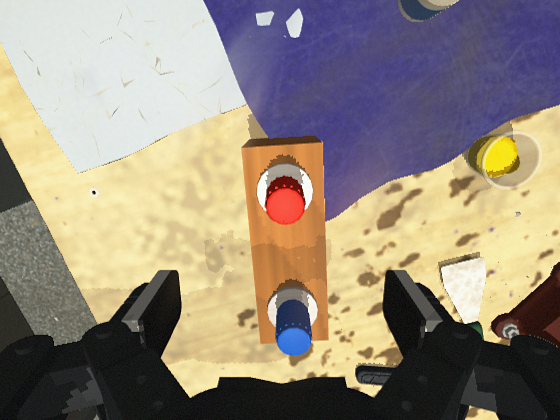

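Wrist view: red knob top at (285,204), blue at (293,342), and the jaw axis lies across the stand. Descending to grasp.

Call:
{"op": "apply_moves", "data": {
  "targets": [0.05,0.011,0.004,-0.09,0,0,1,0.11,0.011,0.004,-0.09,0,0,1,0.17,0.011,0.004,-0.09,0,0,1,0.23,0.011,0.004,-0.09,0,0,1,0.29,0.011,0.004,-0.09,0,0,1,0.35,0.011,0.004,-0.09,0,0,1,0.4,0.011,0.004,-0.09,0,0,1,0.43,0.011,0.004,-0.09,0,0,1,0.436,0.011,0.004,-0.09,0,0,1,0.436,0.011,0.004,-0.09,0,0,1,0.436,0.011,0.004,-0.09,0,0,1]
}}

```text
clock: 2.53
eef_pos: [0.5348, -0.157, 0.0911]
tool_rot: [0.084, 0.701, -0.085, 0.703]
ft_force: [-0.1, -0.0, 0.2]
grip_width: 0.0855
```

```bash
python3 - <<'E'
from h import *
p,d=bot.camera('wrist');save('w2',p)
p,d=bot.camera('side');save('s2',cv2.resize(p[120:260,220:400],None,fx=4,fy=4))
plan([.534,-.157,.09],[.1102,-.0266])
E
```

```text
clock 2.63 tcp [ 0.5352 -0.1568  0.0913] rot cols x,y,z [[0.0021, -0.0006, -1.0], [0.237, 0.9715, -0.0001], [0.9715, -0.237, 0.0022]] w 0.085 F [-0.4 -1.  -0.7]
shift units [ 0.0052 -0.0017 -0.0044]
turn units [-0.0049  0.0044  0.0003]
```

View pics/w2.png

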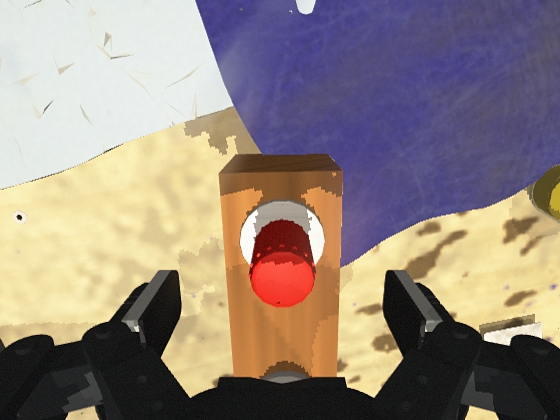

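View pics/s2.png

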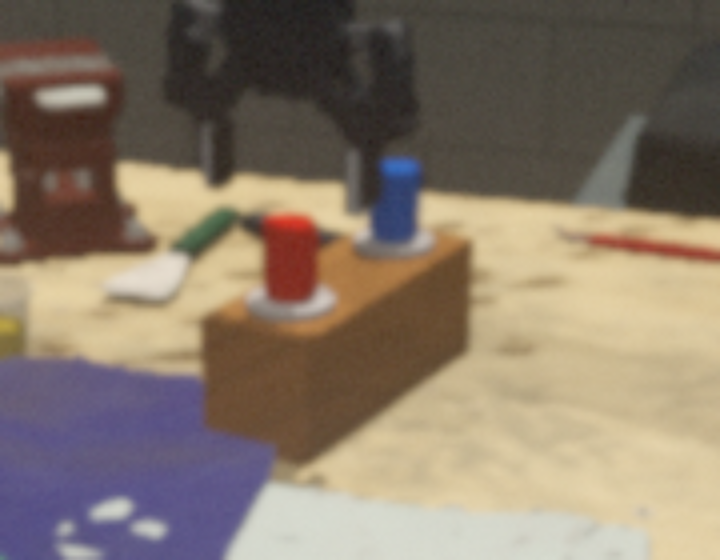

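```bash
cat >> h.py <<'E'
def proj(cp,P,T=None):
    T=np.array(cp['T'] if T is None else T)
    q=np.linalg.inv(T)@np.r_[P,1]; return np.array([cp['cx']-cp['fx']*q[0]/q[2],cp['cy']+cp['fy']*q[1]/q[2],-q[2]])
E
python3 - <<'E'
from h import *
o=bot.get_obs();c=bot.camera_params('wrist');s=bot.camera_params('side');t=bot.camera_params('top');T=wristT(o,c)
M=R.from_quat(o['tool_rot']).as_matrix()
for n,P in dict(tcp=o['eef_pos'],f1=o['eef_pos']+M@[-.013,0,.043],f2=o['eef_pos']+M@[-.013,0,-.043],knobtop=np.r_[.534,-.157,.128]).items():
    print(n,'wrist',proj(c,P,T).round(1),'side',proj(s,P).round(1),'crop',((proj(s,P)[:2]-[220,120])*4).round(),'top',proj(t,P).round(1))
p,d=bot.camera('top');save('t2',cv2.resize(p[150:300,250:450],None,fx=4,fy=4))
f=np.load('side0.npz');cp=s;C=cloud(s,f['d']);print(C[183,292],C[172,318])
E
```

```text
tcp wrist [2.835e+02 2.432e+02 2.000e-01] side [291.2 188.9   1. ] crop [285. 276.] top [326.7 212.9   0.9]
f1 wrist [3.667e+02 2.529e+02 2.000e-01] side [275.4 180.    1. ] crop [222. 240.] top [332.5 194.4   0.9]
f2 wrist [2.007e+02 2.530e+02 2.000e-01] side [307.8 187.    1. ] crop [351. 268.] top [322.7 230.9   0.9]
knobtop wrist [2.817e+02 2.754e+02 2.000e-01] side [291.7 173.3   1. ] crop [287. 213.] top [329.4 212.5   0.8]
[ 0.52977431 -0.14672655  0.1092146 ] [ 0.5036265  -0.26109292  0.10185305]
```

View pics/t2.png

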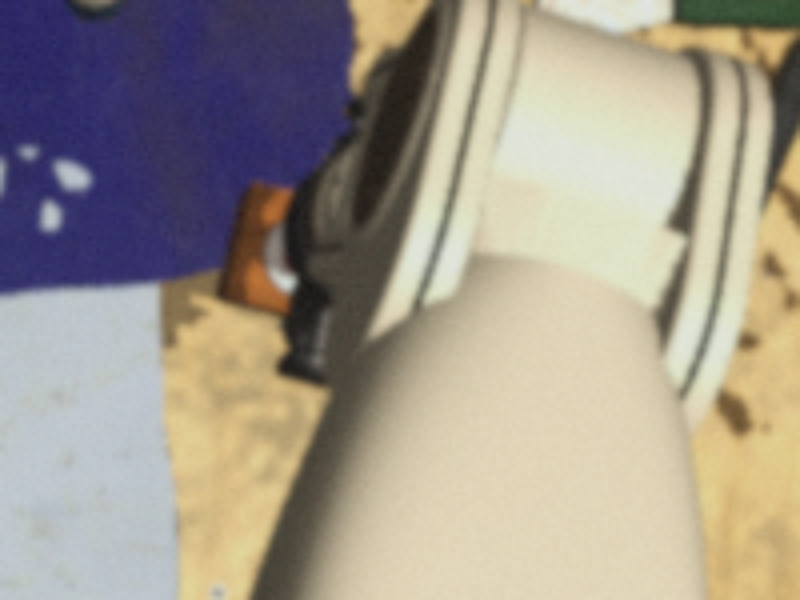

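```bash
python3 - <<'E'
from h import *
o=bot.get_obs();c=bot.camera_params('wrist');s=bot.camera_params('side');T=np.array(c['tool_from_camera'])
p,d=bot.camera('wrist');C=cloud(c,d,T)
for v in range(262,350,8): print(v,[C[v,u].round(3).tolist()+[p[v,u].tolist()] for u in (165,180,395,405)])
W=np.eye(4);W[:3,:3]=R.from_quat(o['tool_rot']).as_matrix();W[:3,3]=o['eef_pos']
p,d=bot.camera('side');C=cloud(s,d,np.linalg.inv(W)@s['T'])
for v in range(140,178,3): print(v,[C[v,u].round(3).tolist() for u in (271,274,309,312)])
save('s3',cv2.resize(p[130:200,250:350],None,fx=8,fy=8,interpolation=cv2.INTER_NEAREST))
print(o['joint_pos'],o['clock'])
E
```

```text
262 [[0.089, -0.054, -0.1, [237, 220, 161]], [0.09, -0.055, -0.087, [214, 191, 140]], [0.089, -0.054, 0.095, [242, 224, 158]], [0.091, -0.055, 0.104, [238, 217, 151]]]
270 [[-0.053, 0.011, -0.048, [104, 98, 83]], [0.09, -0.062, -0.088, [228, 206, 145]], [-0.053, 0.01, 0.044, [98, 93, 82]], [0.091, -0.063, 0.105, [115, 96, 73]]]
278 [[-0.06, 0.011, -0.045, [69, 68, 63]], [0.09, -0.07, -0.089, [237, 219, 160]], [-0.059, 0.01, 0.042, [18, 17, 19]], [-0.06, 0.011, 0.046, [90, 88, 82]]]
286 [[-0.065, 0.01, -0.044, [26, 23, 22]], [0.089, -0.077, -0.089, [248, 227, 164]], [-0.061, 0.008, 0.042, [16, 13, 15]], [-0.066, 0.011, 0.044, [93, 92, 86]]]
294 [[-0.066, 0.008, -0.044, [26, 22, 21]], [-0.049, -0.003, -0.044, [110, 98, 74]], [-0.063, 0.006, 0.041, [10, 12, 19]], [-0.07, 0.01, 0.042, [25, 22, 20]]]
302 [[-0.067, 0.005, -0.044, [20, 18, 12]], [-0.05, -0.006, -0.044, [17, 15, 15]], [-0.064, 0.003, 0.041, [14, 15, 13]], [-0.073, 0.008, 0.042, [23, 24, 19]]]
310 [[-0.067, 0.001, -0.044, [26, 27, 23]], [-0.051, -0.009, -0.044, [0, 0, 1]], [-0.065, -0.0, 0.042, [21, 19, 22]], [-0.073, 0.005, 
[... 1411 characters left out ...]
0.013, 0.045], [-0.06, 0.007, 0.041], [-0.074, 0.006, -0.049], [-0.075, 0.005, -0.056]]
164 [[-0.053, 0.01, 0.047], [-0.054, 0.008, 0.041], [-0.069, 0.009, -0.051], [-0.069, 0.006, -0.056]]
167 [[0.094, -0.35, 0.307], [-0.046, 0.007, 0.041], [-0.062, 0.01, -0.051], [-0.062, 0.006, -0.056]]
170 [[0.094, -0.325, 0.289], [0.094, -0.329, 0.28], [-0.056, 0.009, -0.051], [-0.056, 0.006, -0.057]]
173 [[0.095, -0.301, 0.272], [0.079, -0.267, 0.236], [-0.05, 0.011, -0.052], [-0.002, -0.116, 0.015]]
176 [[0.078, -0.239, 0.227], [0.08, -0.247, 0.222], [0.094, -0.338, 0.155], [0.003, -0.111, 0.012]]
[-2.84904799e-01  4.17148111e-01 -2.69435035e-02  1.12472673e+00
  2.24966552e-05  1.52506722e+00] 2.6833
```

View pics/s3.png

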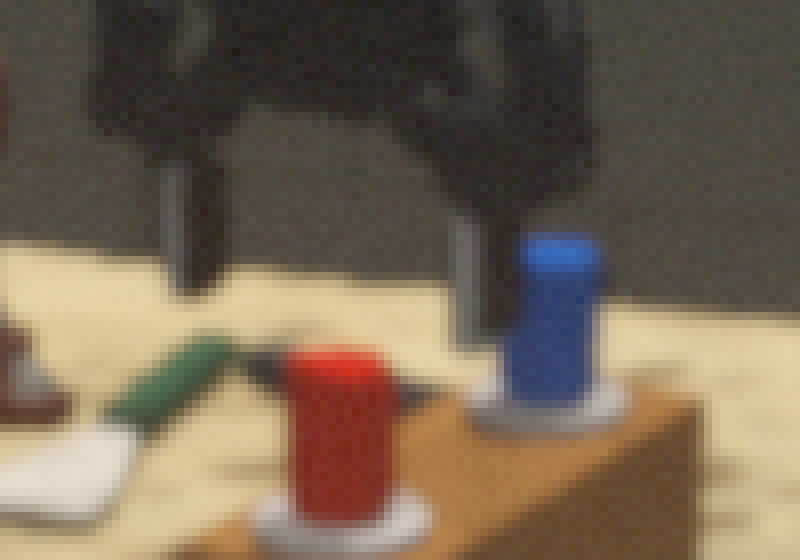

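Both cameras place the open fingertips about 47 mm behind the reported TCP, at world z ≈ 0.138, which is above the knob top. The brief implies 13 mm. I trust the images, so the fingers are really about 34 mm short of the nominal TCP. I'll go 35 mm lower, then check again before closing.

Call:
{"op": "apply_moves", "data": {
  "targets": [0.03,-0.002,-0.004,0,0,0,1,0.06,-0.002,-0.004,0,0,0,1,0.09,-0.002,-0.004,0,0,0,1,0.12,-0.002,-0.004,0,0,0,1,0.135,-0.002,-0.004,0,0,0,1,0.14,-0.002,-0.004,0,0,0,1,0.14,-0.002,-0.004,0,0,0,1,0.14,-0.002,-0.004,0,0,0,1]
}}

```text
clock: 3.45
eef_pos: [0.5335, -0.1567, 0.0551]
tool_rot: [0.084, 0.702, -0.084, 0.702]
ft_force: [-0.4, -0.7, 0.0]
grip_width: 0.0852
```

```bash
python3 - <<'E'
from h import *
p,d=bot.camera('wrist');save('w4',p)
p,d=bot.camera('side');save('s4',cv2.resize(p[130:210,250:350],None,fx=7,fy=7,interpolation=cv2.INTER_CUBIC))
plan([.534,-.157,.056],[.1102,-.0266])
E
```

```text
clock 3.55 tcp [ 0.5337 -0.1568  0.0555] rot cols x,y,z [[0.0008, -0.0002, -1.0], [0.2367, 0.9716, -0.0], [0.9716, -0.2367, 0.0009]] w 0.0854 F [ 0.3  0.8 -0.2]
shift units [-0.002  -0.0007  0.0012]
turn units [-0.0043  0.0017  0.    ]
```

View pics/w4.png

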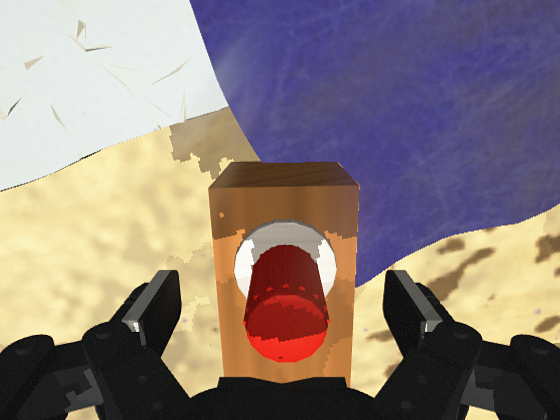

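View pics/s4.png

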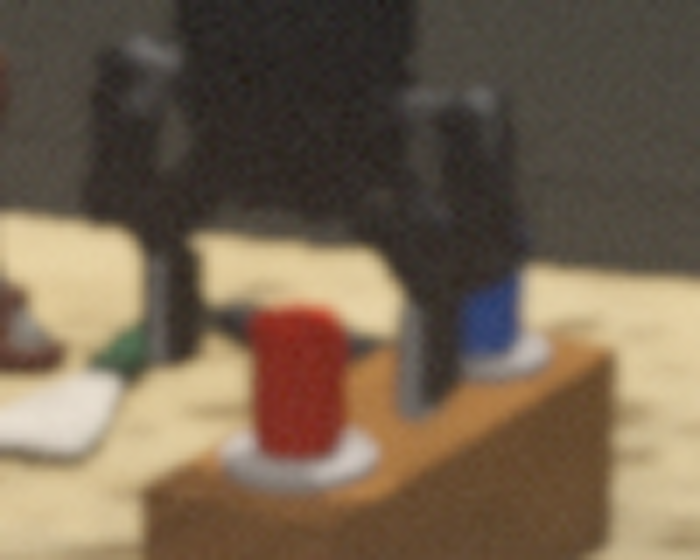

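The fingers now straddle the red knob, with tips at about mid-knob height (crop rows 360–415; the knob spans 310–455). Closing.

Call:
{"op": "apply_moves", "data": {
  "targets": [0,0,0,0,0,0,0.7,0,0,0,0,0,0,0.5,0,0,0,0,0,0,0.3,0,0,0,0,0,0,0,0,0,0,0,0,0,0,0,0,0,0,0,0,0,0,0,0,0,0,0,0,0,0,0,0,0,0,0,0,0,0,0,0,0,0,0,0,0,0,0,0,0,0,0,0,0,0,0,0,0,0,0,0,0,0,0]
}}

```text
clock: 4.55
eef_pos: [0.5338, -0.1568, 0.0556]
tool_rot: [0.084, 0.702, -0.084, 0.702]
ft_force: [0.3, -1.1, 5.1]
grip_width: 0.0288
```

```bash
python3 - <<'E'
from h import *
p,d=bot.camera('wrist');save('w5',p)
p,d=bot.camera('side');save('s5',cv2.resize(p[130:210,250:350],None,fx=7,fy=7,interpolation=cv2.INTER_CUBIC))
plan([.534,-.157,.056],[.1102,-.0266])
E
```

```text
clock 4.65 tcp [ 0.5338 -0.1568  0.0556] rot cols x,y,z [[0.0011, -0.0003, -1.0], [0.2367, 0.9716, -0.0], [0.9716, -0.2367, 0.0011]] w 0.0285 F [-0.3  0.8  5.6]
shift units [-0.0017 -0.0007  0.001 ]
turn units [-0.0042  0.0022  0.0001]
```

View pics/w5.png

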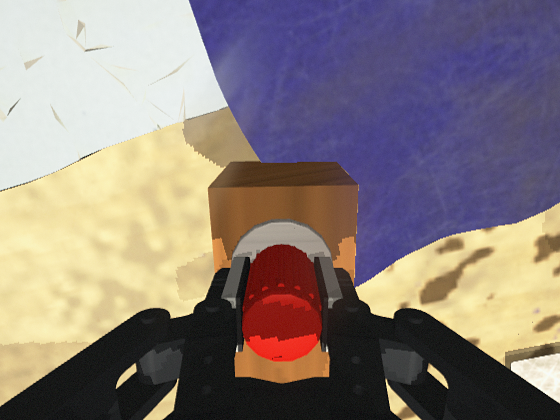

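View pics/s5.png

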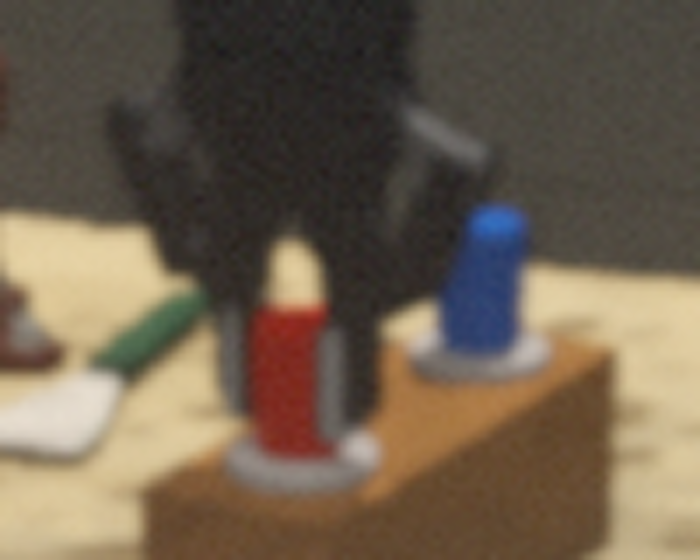

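The grip looks good: the pads lie on the knob sides and the opening is 28.5 mm. Lifting straight up.

Call:
{"op": "apply_moves", "data": {
  "targets": [-0.02,0,0,0,0,0,0,-0.06,0,0,0,0,0,0,-0.1,0,0,0,0,0,0,-0.15,0,0,0,0,0,0,-0.2,0,0,0,0,0,0,-0.25,0,0,0,0,0,0,-0.3,0,0,0,0,0,0,-0.35,0,0,0,0,0,0,-0.41,0,0,0,0,0,0,-0.47,0,0,0,0,0,0,-0.5,0,0,0,0,0,0,-0.5,0,0,0,0,0,0]
}}

```text
clock: 5.65
eef_pos: [0.5339, -0.1569, 0.1825]
tool_rot: [0.084, 0.701, -0.084, 0.703]
ft_force: [-0.6, 0.3, -1.7]
grip_width: 0.0285
```

```bash
python3 - <<'E'
from h import *
p,d=bot.camera('side');save('s6',cv2.resize(p[90:220,210:400],None,fx=4,fy=4,interpolation=cv2.INTER_CUBIC))
print(bot.get_obs()['joint_pos'])
plan([.533,.206,.18],[1,.4])
E
```

```text
[-2.85711872e-01  3.57700164e-01  1.25845049e-01  1.33792754e+00
 -6.17567815e-05  1.52410050e+00]
clock 5.7 tcp [ 0.5334 -0.1567  0.181 ] rot cols x,y,z [[0.001, -0.0003, -1.0], [0.2367, 0.9716, -0.0001], [0.9716, -0.2367, 0.001]] w 0.0285 F [ 0.1  0.4 -2.3]
shift units [ 0.0036  1.4092 -0.345 ]
turn units [-1.239e+00  1.900e-03  8.000e-04]
```

View pics/s6.png

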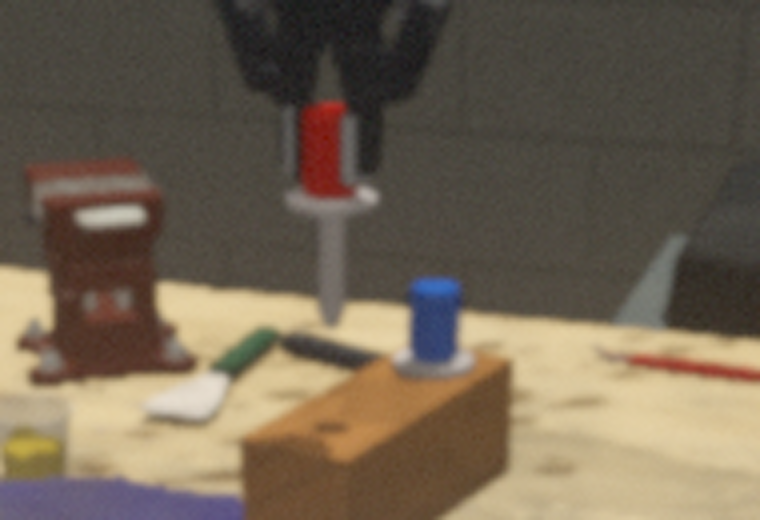

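Held upright: the collar is at crop (333,200) and the nose at (330,322). Now moving toward the dispenser, stopping 100 mm short so the wrist camera sits over the bore.

Call:
{"op": "apply_moves", "data": {
  "targets": [0,0.05,-0.02,0,0,0,0,0,0.14,-0.05,0,0,0,0,0,0.24,-0.08,0,0,0,0,0,0.34,-0.11,0,0,0,0,0,0.45,-0.15,0,0,0,0,0,0.56,-0.19,0,0,0,0,0,0.67,-0.23,0,0,0,0,0,0.78,-0.27,0,0,0,0,0,0.88,-0.31,0,0,0,0,0,0.96,-0.34,0,0,0,0,0,1,-0.345,0,0,0,0,0,1,-0.345,0,0,0,0]
}}

```text
clock: 6.7
eef_pos: [0.5076, 0.1089, 0.179]
tool_rot: [0.083, 0.703, -0.083, 0.701]
ft_force: [-0.1, -0.5, -1.8]
grip_width: 0.0284
```

```bash
python3 - <<'E'
from h import *
bot.camera('side')
o=bot.get_obs();p,d=bot.camera('wrist');c=bot.camera_params('wrist');T=wristT(o,c)
save('w7',p);np.savez('w7.npz',p=p,d=d,T=T)
t=bot.camera('top')[0];save('t7',t[120:300,100:400])
print(proj(c,[.533,.207,.074],T))
plan([.533,.206,.18])
E
```

```text
[2.84660496e+02 6.34353792e+01 2.62686073e-01]
clock 6.85 tcp [0.5083 0.1059 0.1795] rot cols x,y,z [[-0.0012, -0.0009, -1.0], [0.2372, 0.9715, -0.0012], [0.9715, -0.2372, -0.001]] w 0.0285 F [-0.  -0.4 -1.4]
shift units [-0.0023  0.4123  0.001 ]
```

View pics/w7.png

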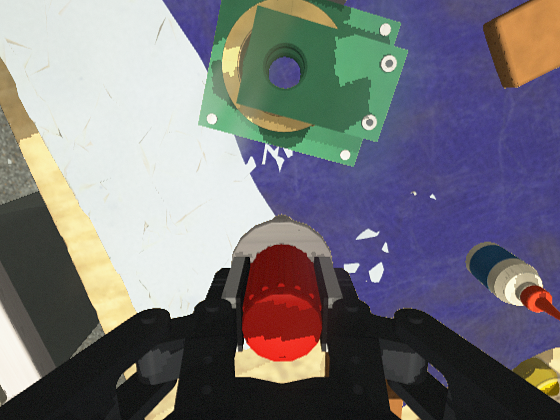

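```bash
python3 - <<'E'
from h import *
f=np.load('w7.npz');p,d,T=f['p'],f['d'],f['T'];c=bot.camera_params('wrist')
save('w7b',cv2.resize(p[35:105,250:320],None,fx=8,fy=8,interpolation=cv2.INTER_CUBIC))
C=cloud(c,d,T);Ct=cloud(c,d,np.array(c['tool_from_camera']))
h=cv2.cvtColor(p,cv2.COLOR_RGB2HSV)
red=((h[...,0]<6)|(h[...,0]>174))&(h[...,1]>150)&(h[...,2]>40)
red[:200]=0;red[:,:200]=0;red[:,350:]=0
P=Ct[red];print('tool x of red hist',np.histogram(P[:,0],20))
xt=np.percentile(P[:,0],5)
m=red&(np.abs(Ct[...,0]-xt)<.006);ys,xs=np.nonzero(m);print('top face tool mid z',(Ct[m][:,2].min()+Ct[m][:,2].max())/2,'y range',Ct[m][:,1].min(),Ct[m][:,1].max(),'x',xt)
# collar
col=(h[...,1]<50)&(Ct[...,0]>-.06)&(Ct[...,0]<.02)&(np.abs(Ct[...,2])<.035)
col[:200]=0
Q=Ct[col];print(len(Q),Q.min(0),Q.max(0),np.median(Q,0))
# arm face z
g=(h[...,0]>60)&(h[...,0]<95)&(h[...,1]>90);print(np.median(C[g&(C[...,2]>.06)],0))
gray=p[:,:,1]
roi=~(g&(C[...,2]>.069)&(C[...,2]<.08))
roi2=np.zeros_like(roi);roi2[40:95,255:315]=roi[40:95,255:315]
n,l,s,ce=cv2.connectedComponentsWithStats(roi2.astype(np.uint8))
for i in range(1,n):
    if s[i,4]>200: 
        ys,xs=np.nonzero(l==i); cn,_=cv2.findContours((l==i).astype(np.uint8),0,1); e=cv2.fitEllipse(max(cn,key=len)); print(s[i],ce[i],e,onz(c,*e[0],.074,T))
E
```

```text
tool x of red hist (array([  29,    0,    0,    0,    0,    0,    0,    0,    0,    0,    0,
          0,    0, 3242, 1956,  692,  581,  501,  426,  201]), array([-0.17840573, -0.17087546, -0.16334519, -0.15581492, -0.14828466,
       -0.14075439, -0.13322412, -0.12569385, -0.11816358, -0.11063331,
       -0.10310304, -0.09557277, -0.0880425 , -0.08051223, -0.07298196,
       -0.06545169, -0.05792142, -0.05039116, -0.04286089, -0.03533062,
       -0.02780035]))
top face tool mid z -0.001063259884477503 y range -0.016427145846541036 0.01342558169730592 x -0.07417610877156587
3566 [-5.99723910e-02  6.90019909e-05 -2.89500488e-02] [-0.02189618  0.02260285  0.02666401] [-0.02782756  0.01075862 -0.00133404]
[0.56854237 0.18412796 0.0751323 ]
[ 255   40   49   55 2166] [276.05632502  65.57802401] ((275.30169677734375, 65.76575469970703), (53.329673767089844, 55.00173568725586), 7.536961555480957) [0.52572775 0.2070778  0.074     ]
```

View pics/w7b.png

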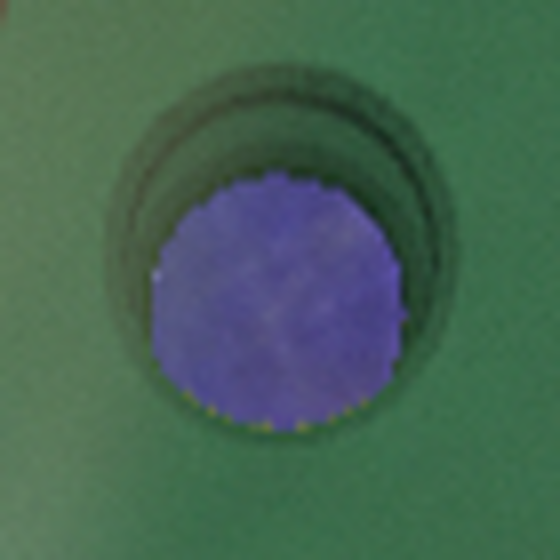

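View pics/t7.png

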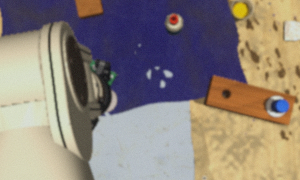

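Wrist crop: the bore rim is centred at (281,250), i.e. image pixel (284.7, 65.8), which gives about (0.5326, 0.2052). Moving the spindle over it.

Call:
{"op": "apply_moves", "data": {
  "targets": [0,0.04,0,0,0,0,0,0,0.1,0.002,0,0,0,0,0,0.17,0.004,0,0,0,0,0,0.24,0.004,0,0,0,0,0,0.31,0.004,0,0,0,0,0,0.37,0.004,0,0,0,0,0,0.4,0.004,0,0,0,0,0,0.417,0.004,0,0,0,0,0,0.417,0.004,0,0,0,0,0,0.417,0.004,0,0,0,0,0,0.417,0.004,0,0,0,0]
}}

```text
clock: 7.77
eef_pos: [0.5342, 0.207, 0.1801]
tool_rot: [0.084, 0.702, -0.085, 0.702]
ft_force: [0.3, -0.5, -2.5]
grip_width: 0.0281
```

```bash
python3 - <<'E'
from h import *
o=bot.get_obs();p,d=bot.camera('side');s=bot.camera_params('side')
save('s8',cv2.resize(p[180:330,140:290],None,fx=4,fy=4,interpolation=cv2.INTER_CUBIC))
M=R.from_quat(o['tool_rot']).as_matrix()
ax=o['eef_pos']+M@[0,-.002,-.001]
print('axis',ax)
for z in (.074,.12,.13,.14,.20): print(z,((proj(s,[ax[0],ax[1],z])[:2]-[140,180])*4).round())
print('bore',((proj(s,[.5326,.2052,.074])[:2]-[140,180])*4).round())
p,d=bot.camera('wrist');save('w8',p)
plan([.5326,.2052,.18])
E
```

```text
axis [0.53276784 0.20527584 0.18009712]
0.074 [305. 379.]
0.12 [297. 275.]
0.13 [295. 252.]
0.14 [294. 228.]
0.2 [282.  81.]
bore [306. 379.]
clock 7.87 tcp [0.5343 0.2069 0.1803] rot cols x,y,z [[0.0, -0.0002, -1.0], [0.2378, 0.9713, -0.0002], [0.9713, -0.2378, 0.0]] w 0.0287 F [-0.4 -0.6 -1.7]
shift units [ 0.001  -0.0084 -0.005 ]
```

View pics/s8.png

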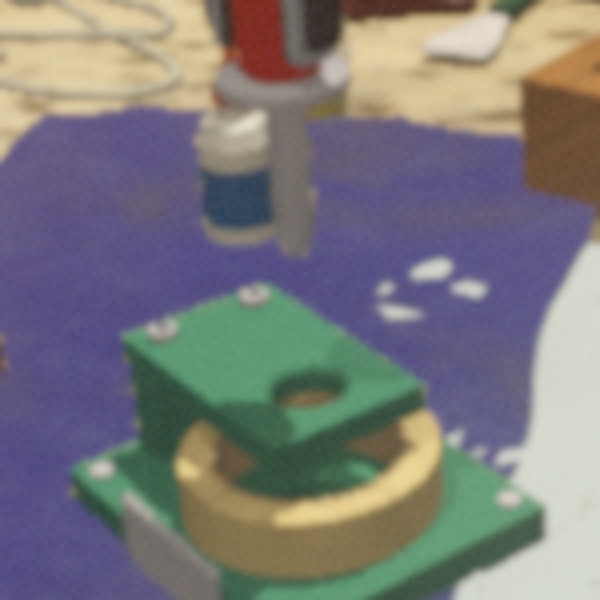

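View pics/w8.png

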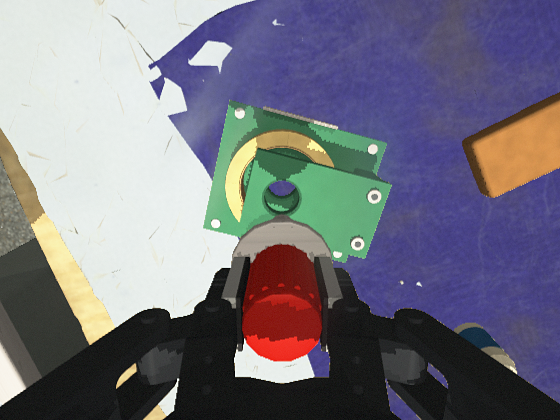

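Side view: shaft nose at (296,250) and bore at (309,387), both close to where the calibration predicts. I'll go down until the nose is just above the arm and look again.

Call:
{"op": "apply_moves", "data": {
  "targets": [0.02,0,0,0,0,0,0,0.05,0,0,0,0,0,0,0.08,0,0,0,0,0,0,0.11,0,0,0,0,0,0,0.14,0,0,0,0,0,0,0.17,0,0,0,0,0,0,0.19,0,0,0,0,0,0,0.2,0,0,0,0,0,0,0.2,0,0,0,0,0,0,0.2,0,0,0,0,0,0]
}}

```text
clock: 8.7
eef_pos: [0.5345, 0.2077, 0.1301]
tool_rot: [0.084, 0.702, -0.084, 0.702]
ft_force: [-0.2, 0.8, -1.9]
grip_width: 0.0286
```

```bash
python3 - <<'E'
from h import *
p,d=bot.camera('side')
save('s9',cv2.resize(p[220:320,160:285],None,fx=6,fy=6,interpolation=cv2.INTER_CUBIC))
p,d=bot.camera('wrist');save('w9',p)
plan([.5343,.2069,.13])
E
```

```text
clock 8.8 tcp [0.5348 0.2079 0.1306] rot cols x,y,z [[0.001, 0.0003, -1.0], [0.2367, 0.9716, 0.0006], [0.9716, -0.2367, 0.0009]] w 0.0285 F [-0.8  0.3 -1.8]
shift units [ 0.0025 -0.0042 -0.0009]
```

View pics/s9.png

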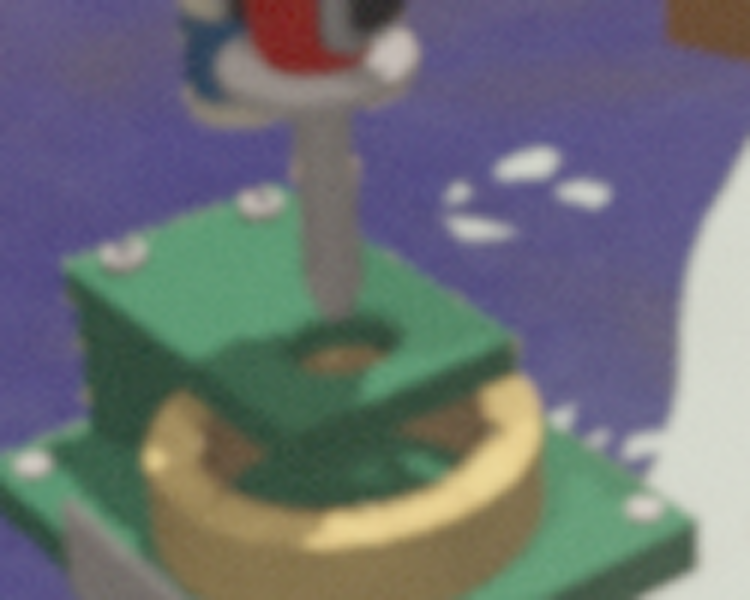

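View pics/w9.png

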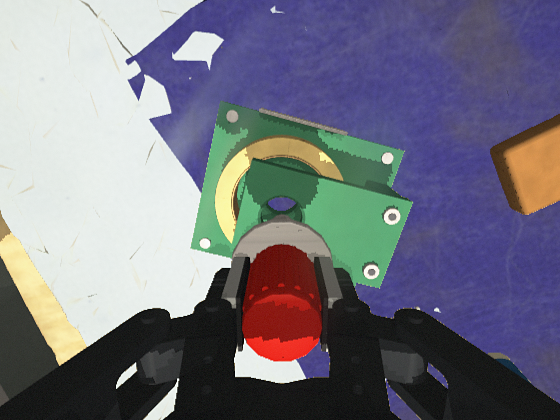

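The nose (338,318) points into the bore, centred at (345,343); with about 8 mm still to drop, it projects onto the bore centre within 1–2 mm. Continuing down to 8 mm above seating.

Call:
{"op": "apply_moves", "data": {
  "targets": [0.02,0,0,0,0,0,0,0.045,0,0,0,0,0,0,0.07,0,0,0,0,0,0,0.1,0,0,0,0,0,0,0.13,0,0,0,0,0,0,0.16,0,0,0,0,0,0,0.19,0,0,0,0,0,0,0.22,0,0,0,0,0,0,0.25,0,0,0,0,0,0,0.265,0,0,0,0,0,0,0.272,0,0,0,0,0,0,0.272,0,0,0,0,0,0]
}}

```text
clock: 9.8
eef_pos: [0.5341, 0.2076, 0.0616]
tool_rot: [0.084, 0.702, -0.084, 0.702]
ft_force: [0.1, -0.7, -1.6]
grip_width: 0.0286
```

```bash
python3 - <<'E'
from h import *
p,d=bot.camera('side')
save('s10',cv2.resize(p[220:320,160:285],None,fx=6,fy=6,interpolation=cv2.INTER_CUBIC))
plan([.5343,.2069,.0536])
E
```

```text
clock 9.85 tcp [0.5344 0.2078 0.0621] rot cols x,y,z [[0.0, 0.0001, -1.0], [0.2367, 0.9716, 0.0001], [0.9716, -0.2367, 0.0]] w 0.0284 F [-0.3  0.7 -2. ]
shift units [ 0.0339 -0.0035  0.0003]
```

View pics/s10.png

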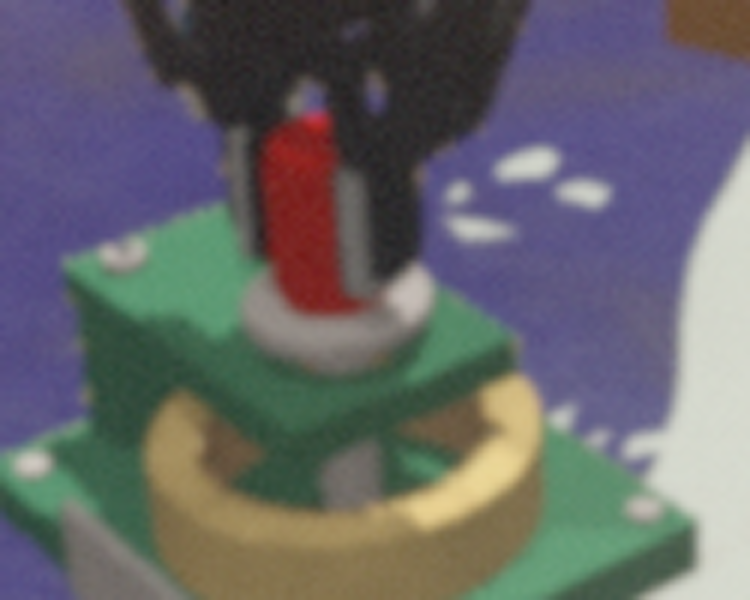

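The shaft is through the arm and inside the roll with no contact force. Lowering the last few millimetres slowly.

Call:
{"op": "apply_moves", "data": {
  "targets": [0.005,0,0,0,0,0,0,0.01,0,0,0,0,0,0,0.015,0,0,0,0,0,0,0.02,0,0,0,0,0,0,0.024,0,0,0,0,0,0,0.027,0,0,0,0,0,0,0.027,0,0,0,0,0,0,0.027,0,0,0,0,0,0]
}}

```text
clock: 10.52
eef_pos: [0.5343, 0.2077, 0.0553]
tool_rot: [0.084, 0.702, -0.084, 0.702]
ft_force: [-0.4, -0.0, -2.1]
grip_width: 0.0283
```

Call:
{"op": "apply_moves", "data": {
  "targets": [0.001,0,0,0,0,0,0,0.002,0,0,0,0,0,0,0.003,0,0,0,0,0,0,0.004,0,0,0,0,0,0,0.004,0,0,0,0,0,0]
}}

```text
clock: 10.93
eef_pos: [0.5343, 0.2077, 0.0543]
tool_rot: [0.084, 0.702, -0.084, 0.702]
ft_force: [0.4, 1.1, -1.9]
grip_width: 0.029
```

Call:
{"op": "apply_moves", "data": {
  "targets": [0.001,0,0,0,0,0,0,0.002,0,0,0,0,0,0,0.003,0,0,0,0,0,0,0.003,0,0,0,0,0,0]
}}

```text
clock: 11.27
eef_pos: [0.5344, 0.2077, 0.0536]
tool_rot: [0.084, 0.702, -0.084, 0.702]
ft_force: [0.3, 0.3, -1.6]
grip_width: 0.0285
```

Call:
{"op": "apply_moves", "data": {
  "targets": [0.001,0,0,0,0,0,0,0.002,0,0,0,0,0,0,0.003,0,0,0,0,0,0,0.003,0,0,0,0,0,0]
}}

```text
clock: 11.6
eef_pos: [0.5344, 0.2077, 0.0536]
tool_rot: [0.084, 0.702, -0.084, 0.702]
ft_force: [-3.3, -0.9, 4.8]
grip_width: 0.0286
```

```bash
python3 - <<'E'
from h import *
p,d=bot.camera('side')
save('s11',cv2.resize(p[220:320,160:285],None,fx=6,fy=6,interpolation=cv2.INTER_CUBIC))
plan([.5343,.2069,.0536])
E
```

```text
clock 11.65 tcp [0.5344 0.2077 0.0536] rot cols x,y,z [[0.0005, 0.0002, -1.0], [0.2367, 0.9716, 0.0003], [0.9716, -0.2367, 0.0004]] w 0.0286 F [-2.9 -0.9  5.5]
shift units [-0.     -0.0033  0.0004]
```

View pics/s11.png

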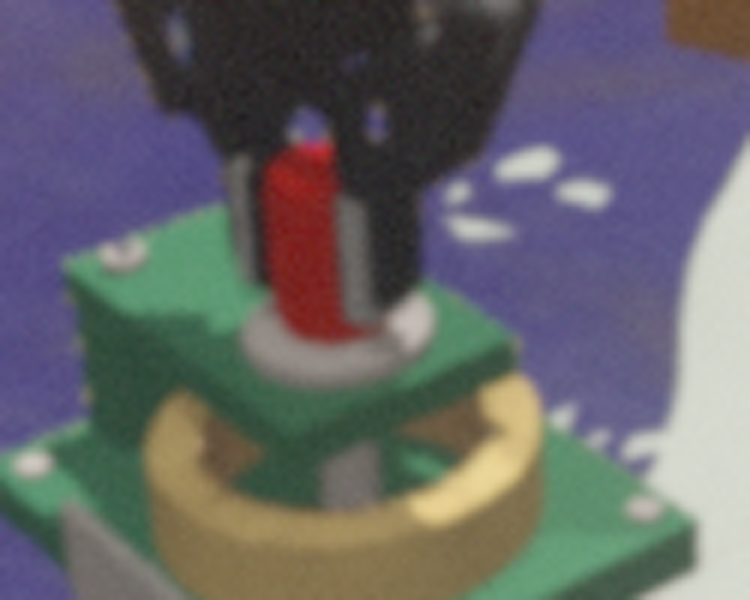

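The collar is on the arm: contact force shows at exactly the expected height. Releasing gently.

Call:
{"op": "apply_moves", "data": {
  "targets": [0,0,0,0,0,0,0.38,0,0,0,0,0,0,0.42,0,0,0,0,0,0,0.48,0,0,0,0,0,0,0.55,0,0,0,0,0,0,0.65,0,0,0,0,0,0,0.8,0,0,0,0,0,0,1,0,0,0,0,0,0,1,0,0,0,0,0,0,1,0,0,0,0,0,0,1,0,0,0,0,0,0,1]
}}

```text
clock: 12.57
eef_pos: [0.5344, 0.2077, 0.0529]
tool_rot: [0.084, 0.702, -0.084, 0.702]
ft_force: [0.3, -0.5, 0.4]
grip_width: 0.0853
```

```bash
python3 - <<'E'
from h import *
p,d=bot.camera('wrist');save('w12',p)
print(bot.get_obs()['grip_width'],bot.get_obs()['ft_force'])
E
```

```text
0.08512390290542823 [-0.3744744   0.22965678 -0.07355326]
```

View pics/w12.png

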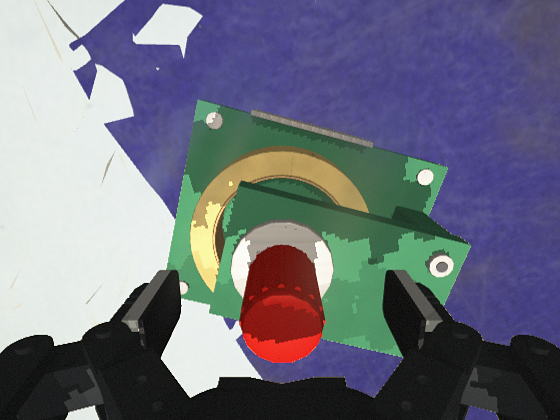

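The fingers are clear on both sides. Retreating straight up.

Call:
{"op": "apply_moves", "data": {
  "targets": [-0.03,0,0,0,0,0,1,-0.08,0,0,0,0,0,1,-0.14,0,0,0,0,0,1,-0.2,0,0,0,0,0,1,-0.27,0,0,0,0,0,1,-0.35,0,0,0,0,0,1,-0.43,0,0,0,0,0,1,-0.5,0,0,0,0,0,1,-0.56,0,0,0,0,0,1,-0.6,0,0,0,0,0,1,-0.6,0,0,0,0,0,1,-0.6,0,0,0,0,0,1]
}}

```text
clock: 13.62
eef_pos: [0.5346, 0.2078, 0.2033]
tool_rot: [0.085, 0.702, -0.084, 0.702]
ft_force: [-0.6, 1.3, -0.4]
grip_width: 0.0854
```

```bash
python3 - <<'E'
from h import *
o=bot.get_obs();p,d=bot.camera('wrist');save('w13',p)
c=bot.camera_params('wrist');C=cloud(c,d,wristT(o,c));h=cv2.cvtColor(p,cv2.COLOR_RGB2HSV)
red=((h[...,0]<6)|(h[...,0]>174))&(h[...,1]>150)&(np.abs(C[...,0]-.533)<.04)&(np.abs(C[...,1]-.206)<.04)
z=C[red][:,2];print('knob top z',np.percentile(z,90))
m=red&(C[...,2]>.12);print('top',np.median(C[m],0))
col=(h[...,1]<60)&(np.hypot(C[...,0]-.533,C[...,1]-.205)<.03)&(C[...,2]>.06)&(C[...,2]<.1)
Q=C[col];print('collar n',len(Q),np.median(Q,0)); A=np.c_[Q[:,:2]-Q[:,:2].mean(0),np.ones(len(Q))];print('plane',np.linalg.lstsq(A,Q[:,2],rcond=None)[0])
p,d=bot.camera('side');save('s13',cv2.resize(p[160:330,150:350],None,fx=4,fy=4,interpolation=cv2.INTER_CUBIC))
E
```

```text
knob top z 0.1277721412670599
top [0.53304902 0.20729539 0.12691737]
collar n 1030 [0.53753218 0.21751041 0.08106472]
plane [-0.00923968 -0.01402243  0.0808449 ]
```

View pics/s13.png

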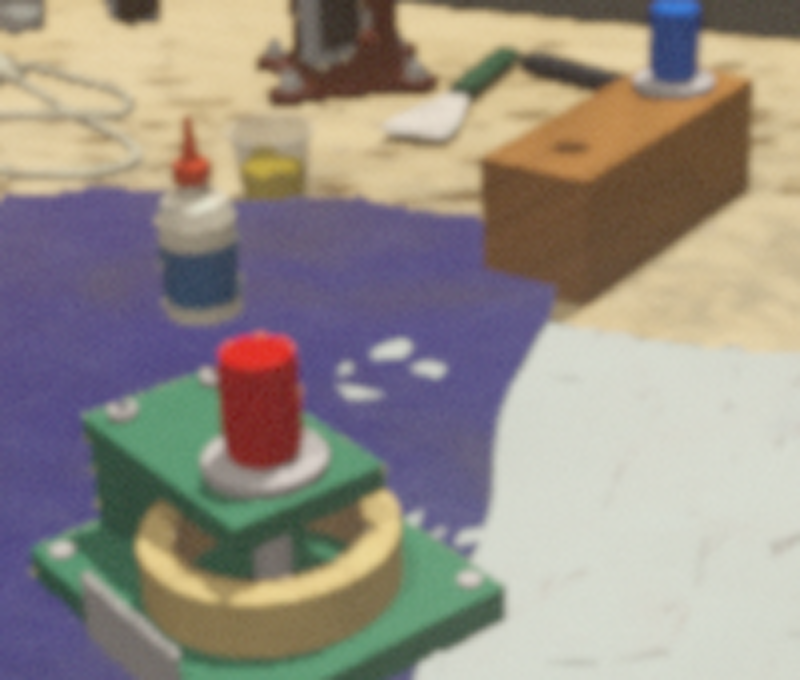

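View pics/w13.png

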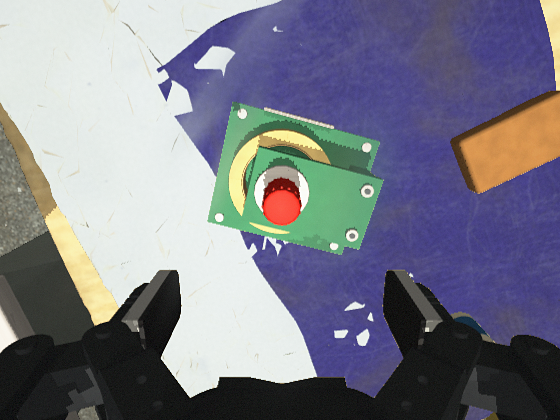

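The spindle is seated: knob top at z ≈ 0.127 (nominal 0.126), collar flat within 1° at z ≈ 0.081 (nominal 0.080). The blue spindle is undisturbed and the gripper is clear. Handing in.

```bash
python3 -c "
from workcell import bot
print(bot.job_done())"
```

```text
the job is handed in; nothing more can be done
None
```

The red-knobbed spindle now stands upright in the green dispenser, passing through the top arm, the roll and down into the base bore, with its collar resting on the arm. I released it, raised the gripper about 15 cm clear, and handed the job in at about 13.7 s of the 48 s allowed.

**Last checks:**
- **Seating:** the knob top measured about 0.127 m (nominal 0.126). The collar top face measured about 0.081 m (nominal 0.080) and was flat within about 1°.
- **Contact:** the spindle touched down at the expected height with about 7 N, and the force reading was about zero after release.
- **Surroundings:** the side view shows the shaft inside the roll's hole. The blue spindle is untouched in the stand.

**Disagreements:**
- **Fingertip position:** both cameras showed the open fingertips about 47 mm behind the reported TCP, where the description implies 13 mm. I followed the images and gripped about 35 mm lower than the stated tool geometry called for.
- **Bore position:** the top, side and wrist estimates differed by up to about 5 mm. I used the wrist value, and the shaft went in with no side force until the collar touched the arm.
- **Base bore:** I could not see the nose enter the base bore directly. I inferred it from the full seating depth.

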